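Set and lock the router lift's depth dial

TASK

Set the cutting depth on the bench router's lift: with your fingertips, push the post on the black dial round, either way, until the dial's index line lines up with the one long, broad line on the scale ring, and then push the locking lever round until it is fully home against its stop pin, leaving the dial on the line. Only push, gently: do not grip or pinch the dial or the lever, and leave the bottle, box, mug and wooden spacer where they are.

Things in the scene. Friction and masses are not known exactly. Their poses are not given: they have to be found in the camera images.
- lift_unit: Fixed grey-topped slab on the bench. Origin at bench height, z up. It spans x -95 to 95, y -150 to 190 mm; top 30 mm above the bench. On it, in its own x, y (mm): dial axis (0, -55); lever pivot (-45, 90); an upright router cutter, 18 across, 26 above the slab (62, 50); the lever's stop pin, 8 across, 22 above the slab (5, 79).
- dial: Black dial, 110 mm across, 14 thick, turning about its vertical axis. Origin on the axis, 30 mm above the bench; top face 44 mm above the bench. Its x axis points along its index line. Turns either way over a full turn without a stop, against steady friction (about 3 N at the post), and stays where it is left. A finger post stands opposite the index line.
- post_top (a point): Centre of the top of the dial's finger post: an upright aluminium pin 16 mm across, 28 mm tall above the dial's face (top 72 mm above the bench), 38 mm from the dial's axis, exactly opposite the index line.
- index_line (a point): Point on the dial's index line, on the dial's face 50 mm from its axis. The line is a white radial stripe 5 mm wide, from 18 to 54 mm from the axis.
- scale_ring: Fixed flat aluminium ring round the dial, 116 mm inner, 164 outer diameter, top flush with the dial's face. Origin on the dial's axis, 30 mm above the bench. Its x axis points from the axis along the target line. Mounted at another angle each run. Besides the target line it has 23 short thin black ticks, 15 degrees apart (8 mm long, 1.6 wide).
- target_line (a point): Point on the target line, 60 mm from the dial's axis, on the ring's top. The target line is the only long, broad black line of the ring: 5 mm wide, running radially from 59 to 81 mm from the axis.
- lock_lever: Flat steel arm 85 x 14 mm, top 14 mm above the slab, upright black knob at its end. Origin at its vertical pivot, 30 mm above the bench; x axis along the arm to the knob. Starts swung 0.8 to 1.1 rad out towards the unit's +y. Goes home clockwise seen from above; home it lies along the unit's +x, hard against the stop pin. Friction about 1.5 N at the knob; stays where left.
- lever_knob_top (a point): Centre of the top of the lever's knob: upright cylinder 18 mm across, from 40 to 70 mm above the bench, 80 mm from the pivot.
- glue_bottle: Bystander: yellow glue bottle, 60 mm across, 170 mm tall, standing on the bench on the lift unit's -y side. Origin under its centre.
- card_box: Bystander: small cardboard box 60 x 80 x 50 mm tall on the bench on the lift unit's +x side. Origin under its centre.
- mug: Bystander: white mug 76 mm across, 85 mm tall, on the bench on the lift unit's +y side. Origin under its centre.
- wood_spacer: Bystander: small loose wooden block 22 x 36 x 20 mm tall lying on the slab's top at about x -77, y 33 mm of the lift unit. Origin under its centre.

How it is judged:
On the way, in this order (a step that is already met when the one before it is completed fails the run):
1. the dial stands still with its index line on the target line (y of index_line in the frame of scale_ring between -0.003 and 0.003 m and x of index_line in the frame of scale_ring above 0.03 m and angular speed of dial below 0.06 rad/s), for 0.2 s.
2. the locking lever is fully home (angle between the x axis of lock_lever and the x axis of lift_unit, either way round below 0.1 rad), for 0.2 s.
At the end, for the whole second after the job is handed in: The dial's index line (50 mm from the axis) lies within 3 mm (3.4 degrees) to either side of the target line, the locking lever is within 0.1 rad of fully home, and both are at rest (y of index_line in the frame of scale_ring between -0.003 and 0.003 m and x of index_line in the frame of scale_ring above 0.03 m and angle between the x axis of lock_lever and the x axis of lift_unit, either way round below 0.1 rad and angular speed of each of dial, lock_lever below 0.05 rad/s); the robot touches nothing.
It fails at once if the dial is pinched or forced (over 35 N between fingers and dial) (contact force between the fingers and dial above 35 N).
It fails at once if the lever is pinched or forced (over 35 N between fingers and lever) (contact force between the fingers and lock_lever above 35 N).
It fails at once if a bystander is moved more than 20 mm (distance of any of glue_bottle, card_box, mug, wood_spacer from where it was at the start of the episode above 0.02 m).
It also fails if it takes over 64 s, if anything falls off the work surface, if the arm or the gripper's body presses on something with over 40 N, if the wrist force passes 120 N, or if a joint passes its speed limit or range.

ROBOT

A 7-joint arm with a two-finger parallel gripper is mounted at the origin on the work surface. World frame = base frame: x ahead of the robot, y to its left, z up, the work surface at z = 0. Lengths are in m, angles in rad, forces in N, time in s.
With the tool pointing down it reaches from about 0.425 to 0.875 m from the base axis. Payload 4.7 kg.
Tool frame: the origin (TCP) lies at the very end of the fingers, on their centre line; the grasp point (between the pads) lies 19 mm behind it; z points along the fingers, y is the line along which they close (so a half turn about z gives the same grasp; the last joint's range is limited). The gripper opens to 87 mm and grips with 3 to 60 N. Pads are 19 mm wide; open, the fingers measure 117 mm over their backs; the gripper's body (75 mm by 190 mm) begins 51 mm behind the grasp point.
Start: joints at [-1.09, 0.321, -0.07, 1.45, 0.023, 1.371, -0.057], TCP at [0.293, 0.58, 0.184] pointing down, gripper open.
Joint ranges: [-2.86, 2.86], [-0.3, 2.09], [-1.38, 1.24], [0.06, 2.45], [-1.56, 4.7], [0.09, 2.05], [-2.69, 2.69]. Speed limits (rad/s): [2.57, 2.57, 3.14, 3.14, 3.14, 3.14, 3.14].

INTERFACE

Orientations are given as a rotation vector (axis times angle).
In Python, from bench import ctrl, imaging, ticket gives the robot as it stands.
- The arm moves only by the tool jog_arm, never from a script. Its argument "rows" is text: rows parted by semicolons, each of 7 numbers parted by spaces: the shift along the tool's x, y, z in cm, then the turn, a rotation vector about the tool's x, y, z in rad, then the closure, from -1 (fully open) to 1 (shut), so that 0 is half open. A call has 1 to 5 rows; each row shifts and turns the commanded pose from where the row before left it, along the tool's axes as they then stand; what a row does not reach is not made up. A row lasts 1/8 s, in which the tool goes at most 62.5 mm and 10.7 degrees, less where a joint would pass 70% of its speed; a pose out of reach is approached as far as the arm can. A call with a gripper value outside its range is refused whole. The fingers move at their own pace and stop on an object; "force" is the grip in N (left out, the last holds). Time passes only in rows, so rows that do not move let the fingers close. It gives the time, the measured TCP pose, the force, the opening and the grip force at its end, in the units of the state.
- ctrl.get_state(): the state, without advancing time (a new reading comes with each control period).
- imaging.get_image(name): name is "scene" or "side" or "wrist"; returns a dict with "img" (480x640x3 uint8, blue, green, red), "vertical_fov" (degrees; the focal length in pixels is half the picture's height over the tangent of half this angle, whatever the lens; pixels are square), "cx", "cy" (the principal point, pixels), "origin" and "orientation" of the camera in the world. Camera axes: x right, y down, z forward; pixel columns grow to the right and rows downward; lengths in m; the calibration is good to about 2 mm. A picture is of the moment at which its call begins. There is no depth.
- ticket.close_job(): hands the job in; it is judged then, once.
The state is a dict: "time": time; "joint_positions": joint angles; "qd": joint speeds; "joint_torque": joint torques, N m; "position": TCP position; "tool_rot": TCP orientation; "ft_force": force on the tool from outside, world axes, zero at the start; "torque": the same for the moment, N m; "grip_width": opening from 0.0 (shut) to 1.0 (fully open); "grip_force": force on a finger pad.
Only numpy, scipy, OpenCV 4.12 (cv2) and the standard library are available. Lean on these libraries where they do the work, as an engineer would, in place of code of your own. Each camera call takes 0.05 s, during which the arm holds its last target. There are 200 camera calls.

## Working session

There is one attempt and no reset: what is moved stays moved. The work goes in short steps, Python scripts to look and compute and a tool call to move; the robot and the scene stay as the last step left them, time stands still between calls to the robot, and variables do not carry over. Pictures are saved under pics/ and viewed, at most 10 in all, crops included, and the job is handed in when it is done.

Besides the shell and the picture viewer there is one more tool, called after ">>>" by a JSON object that holds its "name" and its "arguments". jog_arm: Moves the arm, as the interface text tells. Its arguments: {"type":"object","properties":{"rows":{"type":"string"},"force":{"type":"number"}},"required":["rows"]}

```bash
mkdir -p pics; ls; cat > h.py <<'E'
import numpy as np, cv2
from scipy.spatial.transform import Rotation as R
from bench import ctrl, imaging, ticket
def rot(o):
    o=np.array(o,float); return o if o.shape==(3,3) else R.from_rotvec(o).as_matrix()
def cam(n):
    d=imaging.get_image(n); d['f']=240/np.tan(np.radians(d['vertical_fov'])/2); d['R']=rot(d['orientation']); d['o']=np.array(d['origin']); return d
def ray(d,uv,z):
    v=d['R']@np.array([(uv[0]-d['cx'])/d['f'],(uv[1]-d['cy'])/d['f'],1]); return d['o']+v*(z-d['o'][2])/v[2]
def proj(d,p):
    q=d['R'].T@(np.array(p)-d['o']); return np.array([d['f']*q[0]/q[2]+d['cx'],d['f']*q[1]/q[2]+d['cy']])
E
python3 - <<'E'
from h import *
a=[cam(n) for n in("scene","side")]
for n,d in zip(("scene","side"),a):
    cv2.imwrite(f'pics/{n}0.png',d['img']); print(n,d['o'],d['orientation'],d['f'],d['cx'],d['cy'])
print(ctrl.get_state())
E
```

```text
pics
scene [ 1.13988108 -0.33235096  0.98854086] [-2.28557261 -1.17246148  0.3851532 ] 552.0810327322832 316.43322333186205 233.7782548445424
side [0.39666658 0.60775842 0.70391297] [-0.454498    2.76661782 -1.09017626] 433.20775099473434 316.11637006180507 238.16159479726116
{'time': 0.1, 'joint_positions': array([-1.08992295,  0.32174263, -0.07006972,  1.45157319,  0.02261113,
        1.3707789 , -0.05689961]), 'qd': array([ 0.00040807, -0.00376561, -0.00036683, -0.00194461,  0.00249816,
       -0.00075603,  0.0018347 ]), 'joint_torque': array([-5.78626009e-05, -4.92572987e+01, -4.05622115e-01, -3.13396168e+01,
       -6.41661091e-02,  3.95454594e-02,  1.09722093e-04]), 'position': array([0.29231   , 0.57993319, 0.18296473]), 'tool_rot': array([-7.26474982e-01, -3.05614289e+00,  2.65590286e-03]), 'ft_force': array([-0.49059477, -0.32642634,  0.00823375]), 'torque': array([ 0.00687688, -0.07018766,  0.01049191]), 'grip_force': 0.0, 'grip_width': 0.9973972500500646}
```

View pics/scene0.png

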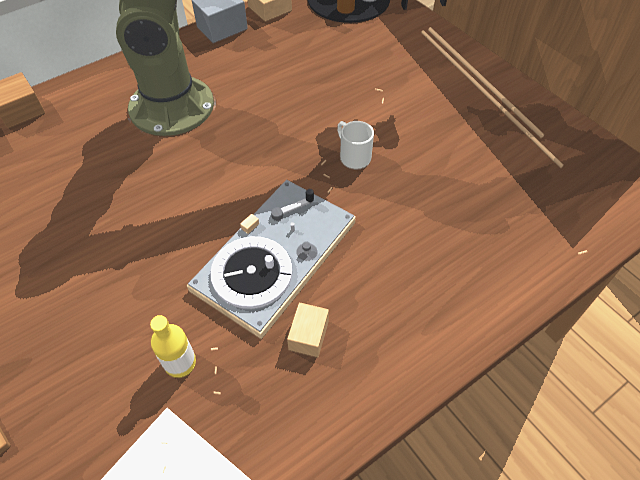

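View pics/side0.png

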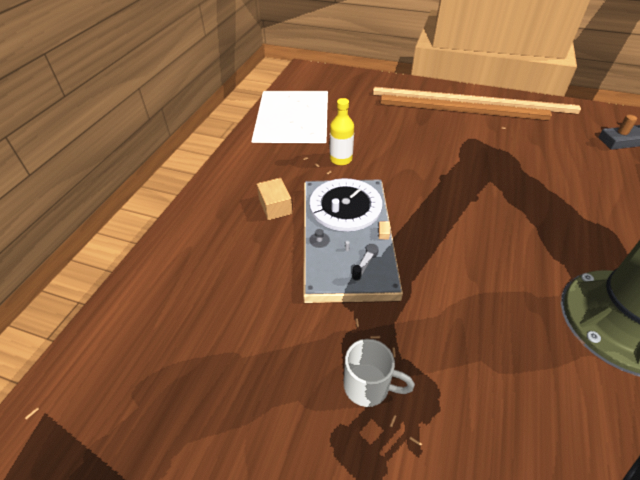

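Scene view: dial centre about (250,270), index line pointing left (233,273), target line right (286,273), post (269,260), knob (309,193), pivot (277,215). The side view agrees. Next I compute positions and look at zoomed crops.

```bash
cat >> h.py <<'E'
def blobs(m,amin=6):
    n,l,s,c=cv2.connectedComponentsWithStats(m.astype(np.uint8)); return [(c[i],s[i,4],l==i) for i in range(1,n) if s[i,4]>=amin]
E
python3 - <<'E'
from h import *
a=cam("scene");b=cam("side")
for n,uv,z in [('c-x-y',(287,182),.03),('cxy',(355,217),.03),('c+x-y',(262,335),.03),('c-x-y',(188,288),.03),('dial',(250.5,269.5),.044),('target',(286,273.5),.044),('idx',(233,273),.044),('post',(269,259),.072),('knob',(309,192),.07),('piv',(277,215),.044)]:
    print(n,ray(a,uv,z).round(4))
for n,uv,z in [('c',(304,182),.03),('c',(383,180),.03),('c',(401,293),.03),('c',(304,295),.03),('dial',(346,201),.044),('target',(319,210),.044),('idx',(356,194),.044),('post',(335,201),.072),('knob',(356,267),.07),('piv',(372,249),.044)]:
    print('S',n,ray(b,uv,z).round(4))
ca=cv2.resize(a['img'][175:345,180:365],None,fx=3.5,fy=3.5,interpolation=2)
cv2.imwrite('pics/c1.png',ca)
E
```

```text
c-x-y [0.4226 0.0873 0.03  ]
cxy [0.5929 0.1515 0.03  ]
c+x-y [ 0.7107 -0.162   0.03  ]
c-x-y [ 0.538  -0.2275  0.03  ]
dial [ 0.5824 -0.1069  0.044 ]
target [ 0.632  -0.0542  0.044 ]
idx [ 0.5689 -0.1396  0.044 ]
post [ 0.5995 -0.0711  0.072 ]
knob [0.504  0.0925 0.07  ]
piv [0.4982 0.0118 0.044 ]
S c [ 0.699  -0.1542  0.03  ]
S c [ 0.5189 -0.2208  0.03  ]
S c [0.4108 0.0979 0.03  ]
S c [0.5841 0.1605 0.03  ]
S dial [ 0.5791 -0.1047  0.044 ]
S target [ 0.6277 -0.0575  0.044 ]
S idx [ 0.5639 -0.135   0.044 ]
S post [ 0.594  -0.0671  0.072 ]
S knob [0.5021 0.0955 0.07  ]
S piv [0.488  0.0187 0.044 ]
```

View pics/c1.png

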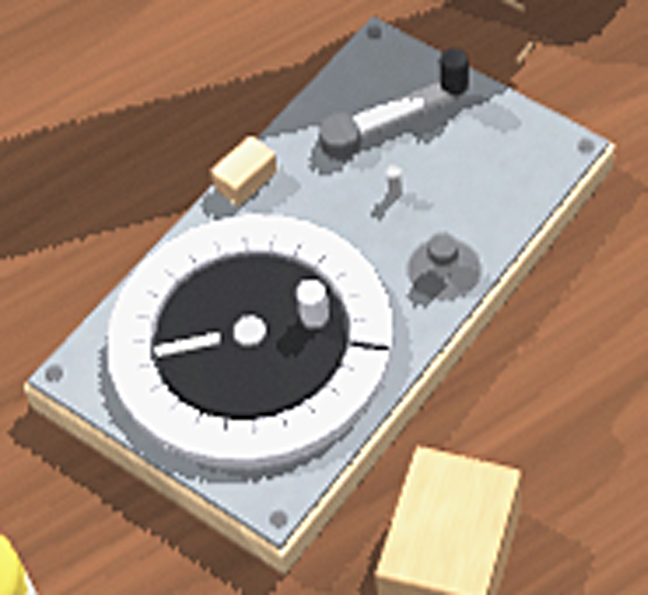

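```bash
python3 - <<'E'
from h import *
a=cam("scene");b=cam("side")
def ang(v): return np.degrees(np.arctan2(v[1],v[0]))
for n,d,roi in(("scene",a,(195,225,305,320)),("side",b,(295,170,395,240))):
    im=d['img']; hsv=cv2.cvtColor(im,cv2.COLOR_BGR2HSV)
    m=np.zeros(im.shape[:2],bool); x0,y0,x1,y1=roi; m[y0:y1,x0:x1]=True
    blk=(hsv[...,2]<95)&m
    bl=max(blobs(blk),key=lambda t:t[1])
    cnt=max(cv2.findContours(bl[2].astype(np.uint8),0,2)[0],key=len)
    P=np.array([ray(d,p,.044)[:2] for p in cv2.convexHull(cnt)[:,0]],np.float32)
    wh=(hsv[...,2]>225)&(hsv[...,1]<25)&m
    w=max(blobs(wh),key=lambda t:t[1]); cw=max(cv2.findContours(w[2].astype(np.uint8),0,2)[0],key=len)
    Q=np.array([ray(d,p,.044)[:2] for p in cv2.convexHull(cw)[:,0]],np.float32)
    print(n,'dial',cv2.minEnclosingCircle(P),cv2.fitEllipse(P),'ring',cv2.minEnclosingCircle(Q),cv2.fitEllipse(Q))
    y=(hsv[...,0]>22)&(hsv[...,0]<34)&(hsv[...,1]>180)&(hsv[...,2]>120)
    t=max(blobs(y),key=lambda t:t[1]); vs=np.where(t[2]); i=vs[0].argmin()
    print('bottle top',vs[1][vs[0]<=vs[0].min()+4].mean(),vs[0].min(),ray(d,(vs[1][vs[0]<=vs[0].min()+6].mean(),vs[0].min()+6),.17))
c=ray(a,(251.4,269.3),.044)
for n,p,q in[('tgt',(349,344.5),(389,348.5)),('idx',(219,338),(157,352))]:
    p,q=[np.array(s)/3.5+(180-.3,175-.3) for s in(p,q)]
    P,Q=ray(a,p,.044),ray(a,q,.044); print(n,ang(Q-P),ang(Q-c),np.hypot(*(Q-c)[:2]))
E
```

```text
scene dial ((0.5849066376686096, -0.10723460465669632), 0.05601223558187485) ((0.5845189690589905, -0.10696887969970703), (0.10970017313957214, 0.11130295693874359), 3.0946521759033203) ring ((0.5802273154258728, -0.10580123215913773), 0.0841643288731575) ((0.5816669464111328, -0.10589373856782913), (0.16344361007213593, 0.1654481738805771), 82.32738494873047)Traceback (most recent call last):
  File "<stdin>", line 16, in <module>
ValueError: max() iterable argument is empty
```

```bash
python3 - <<'E'
from h import *
a=cam("scene");b=cam("side")
def ang(v): return np.degrees(np.arctan2(v[1],v[0]))
print(ray(a,(159,323),.17),ray(b,(343,103),.17), ray(a,(181,368),.0),ray(b,(342,160),.0))
print('spacer',ray(a,(249,222),.05),'box',ray(a,(313,318),.05))
c=np.array([.583,-.1065,.044])
for n,p,q in[('tgt',(349,344.5),(389,348.5)),('idx',(219,338),(157,352))]:
    p,q=[np.array(s)/3.5+(180-.3,175-.3) for s in(p,q)]
    P,Q=ray(a,p,.044),ray(a,q,.044); print(n,ang(Q-P),ang(P-c),ang(Q-c),np.hypot(*(Q-c)[:2]))
p=np.array((312,286))/3.5+(180,175); Q=ray(a,p,.072); print('post',Q,ang(Q-c),np.hypot(*(Q-c)[:2]))
E
```

```text
[ 0.6567508  -0.31240071  0.17      ] [ 0.64853604 -0.30076631  0.17      ] [ 0.6653171  -0.31619074  0.        ] [ 0.64720997 -0.30598225  0.        ]
spacer [ 0.48305164 -0.04881471  0.05      ] box [ 0.74638415 -0.06902153  0.05      ]
tgt 47.550326887053366 46.08340325747167 46.49895859574685 0.08155541456120682
idx -110.72332597479225 -112.88377429601697 -111.42633889076666 0.05317565221587783
post [ 0.59516482 -0.06797069  0.072     ] 72.47758093148884 0.040404094568542985
```

>>> {"name": "jog_arm", "arguments": {"rows": "-4.7 -3.7 0 0 0 0 0.2; -4.7 -3.7 0 0 0 0 0.2; -4.7 -3.7 0 0 0 0 0.2; -4.7 -3.7 0 0 0 0 0.2; -4.7 -3.7 0 0 0 0 0.2"}}

```text
time: 1.02
position: [0.4199, 0.3077, 0.1843]
tool_rot: [0.726, 3.056, 0.001]
ft_force: [0.6, -0.7, 1.1]
grip_width: 0.518
grip_force: 0.0
```

>>> {"name": "jog_arm", "arguments": {"rows": "-4.7 -3.7 0 0 0 0 0.2; -4.7 -3.7 0 0 0 0 0.2; -4.7 -3.7 0 0 0 0 0.2; -4.7 -3.7 0 0 0 0 0.2; -4.7 -3.7 0 0 0 0 0.2"}}

```text
time: 1.65
position: [0.5465, 0.0369, 0.1844]
tool_rot: [0.726, 3.056, 0.001]
ft_force: [1.2, 0.2, 0.7]
grip_width: 0.395
grip_force: 0.0
```

>>> {"name": "jog_arm", "arguments": {"rows": "-4.7 -3.7 0 0 0 0 0.2; -4.7 -3.7 0 0 0 0 0.2; 0 0 0 0 0 0.17 0.2; 0 0 0 0 0 0.17 0.2; 0 0 0 0 0 0.17 0.2"}}

```text
time: 2.28
position: [0.5964, -0.07, 0.1839]
tool_rot: [-1.482, -2.77, -0.0]
ft_force: [-0.4, -0.1, 0.6]
grip_width: 0.397
grip_force: 0.0
```

>>> {"name": "jog_arm", "arguments": {"rows": "0 0 0 0 0 0.17 0.2; 0 0 0 0 0 0.17 0.2; 0 0 0 0 0 0.17 0.2; 0 0 0 0 0 0.17 0.2; 0 0 0 0 0 0.17 0.2"}}

```text
time: 2.9
position: [0.5964, -0.0697, 0.184]
tool_rot: [-2.492, -1.913, -0.0]
ft_force: [0.3, 0.4, 0.7]
grip_width: 0.404
grip_force: 0.0
```

```bash
python3 - <<'E'
from h import *
d=cam("wrist"); im=d['img'].copy(); print(d['o'],d['f'])
s=ctrl.get_state(); T=R.from_rotvec(s['tool_rot']).as_matrix(); print(T.round(3),s['joint_positions'].round(2))
for p,c in[((.583,-.1065,.044),(0,0,255)),((.5966,-.071,.072),(0,255,0)),(tuple(s['position'][:2])+(.072,),(255,0,0))]:
    q=proj(d,p);print(q); cv2.drawMarker(im,tuple(int(v) for v in q),c,0,12)
cv2.imwrite('pics/w1.png',im)
E
```

```text
[0.61710321 0.00691917 0.38564603] 410.1996691453205
[[ 0.263  0.965  0.   ]
 [ 0.965 -0.263  0.   ]
 [ 0.     0.    -1.   ]] [-0.46  0.24  0.63  1.6  -0.15  1.35 -0.08]
[312.43704088 253.59383791]
[316.98229037 219.89620196]
[316.40841663 218.4620806 ]
```

View pics/w1.png

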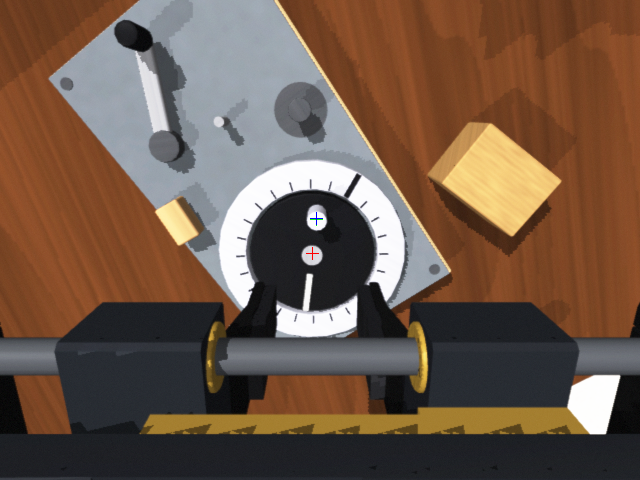

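The wrist view shows dial centre (312,254), post (317,218), target line (352,186) and index line (308,292). The predicted markers fit, so I descend to straddle the post.

>>> {"name": "jog_arm", "arguments": {"rows": "0 0 4 0 0 0 0.2; 0 0 4 0 0 0 0.2; 0 0 3 0 0 0 0.2; 0 0 1.8 0 0 0 0.2; 0 0 0 0 0 0 0.2"}}

```text
time: 3.58
position: [0.5956, -0.0698, 0.055]
tool_rot: [-2.485, -1.92, 0.003]
ft_force: [-0.2, -1.0, -0.2]
grip_width: 0.4
grip_force: 0.0
```

```bash
python3 - <<'E'
from h import *
d=cam("wrist"); 
def ang(v): return np.degrees(np.arctan2(v[1],v[0]))
print(ang(ray(d,(0,0),.044)-d['o']))
cv2.imwrite('pics/w2.png',d['img'])
E
```

```text
146.62145454584012
```

View pics/w2.png

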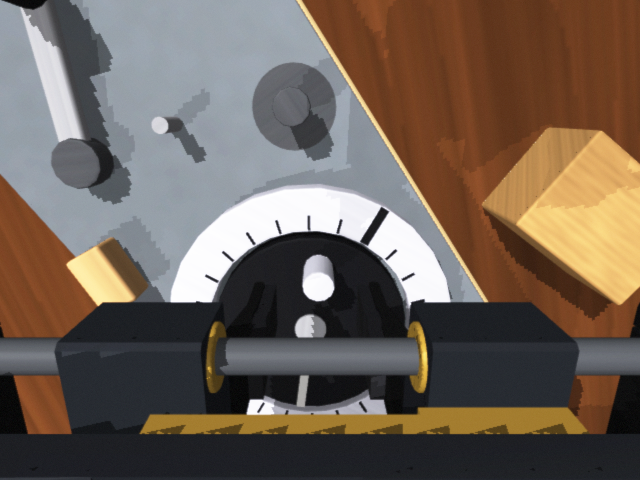

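>>> {"name": "jog_arm", "arguments": {"rows": "0 -0.4 0 0 0 -0.1 0.2; 0 -0.4 0 0 0 -0.1 0.2; 0 -0.4 0 0 0 -0.1 0.2; 0 -0.4 0 0 0 -0.1 0.2; 0 -0.4 0 0 0 -0.1 0.2"}}

```text
time: 4.25
position: [0.5781, -0.0689, 0.058]
tool_rot: [1.928, 2.477, 0.004]
ft_force: [-0.0, -0.1, -0.7]
grip_width: 0.398
grip_force: 0.0
```

```bash
cat >> h.py <<'E'
def st():
    s=ctrl.get_state(); p=s['position']; T=R.from_rotvec(s['tool_rot']).as_matrix(); v=p[:2]-np.array([.583,-.1065])
    print('phi',np.degrees(np.arctan2(v[1],v[0])).round(1),'r',np.hypot(*v).round(4),'z',p[2].round(4),'yawY',np.degrees(np.arctan2(T[1,1],T[0,1])).round(1),'q',s['joint_positions'].round(2),'F',s['ft_force'].round(1))
E
python3 -c "
from h import *
st()"
```

```text
phi 97.4 r 0.0379 z 0.058 yawY 14.2 q [-0.38  0.29  0.53  1.79 -0.17  1.09  0.45] F [-0.  -0.1 -0.7]
```

```bash
python3 -c "
from h import *
a=cam('scene');b=cam('side')
i=cv2.resize(a['img'][205:325,190:320],(433,400),interpolation=2)
j=cv2.resize(b['img'][165:265,290:400],(440,400),interpolation=2)[:,:360]
cv2.imwrite('pics/m1.png',np.hstack([i,j]))"
```

```text
(no output)
```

View pics/m1.png

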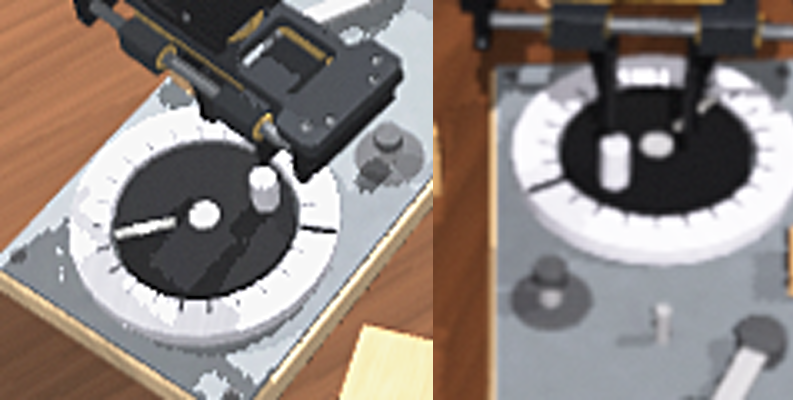

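```bash
python3 -c "
from h import *
a=cam('scene');b=cam('side')
s=ctrl.get_state();T=R.from_rotvec(s['tool_rot']).as_matrix();p=s['position']
for k in(-.025,0,.025):
  q=p+T[:,1]*k; print(k,q.round(4),'scene',proj(a,q),'crop',(proj(a,q)-(190,205))*3.33,'side',proj(b,q),'crop',(proj(b,q)-(290,165))*4+(433,0))
for n,q in(('post',(.5966,-.071,.072)),('c',(.583,-.1065,.044))): print(n,(proj(a,q)-(190,205))*3.33,(proj(b,q)-(290,165))*4+(433,0))
d=cam('wrist'); cv2.imwrite('pics/w3.png',d['img'][150:450,150:500]); print(proj(d,p),[proj(d,p+T[:,1]*k) for k in(-.025,.025)],proj(d,(.5966,-.071,.072)))
"
```

```text
-0.025 [ 0.5535 -0.0748  0.0573] scene [255.79469552 248.39534053] crop [219.09633608 144.50648395] side [353.63459664 207.61817083] crop [687.53838658 170.4726833 ]
0 [ 0.5778 -0.0689  0.0574] scene [264.68360404 255.02853871] crop [248.69640145 166.5950339 ] side [342.20106259 207.01886217] crop [641.80425034 168.07544867]
0.025 [ 0.602  -0.0629  0.0574] scene [273.727336   261.77727127] crop [278.81202887 189.06831333] side [330.80862272 206.42170753] crop [596.23449087 165.68683014]
post [260.55600721 176.35766371] [610.59905133 138.4185921 ]
c [202.51108192 215.19590687] [651.22049772 140.56689327]
[316.69365232 270.79645009] [array([269.19698372, 270.78997207]), array([364.19721766, 270.80292905])] [352.51625131 294.01252065]
```

View pics/w3.png

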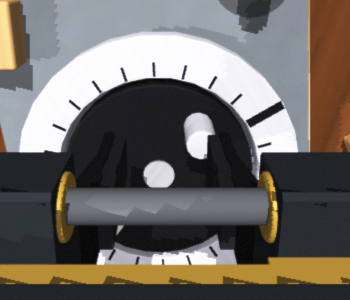

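The post stands between the fingers, just touching the right (+y) finger, and the dial hasn't moved yet. I keep going round the arc with the fingers a bit narrower.

>>> {"name": "jog_arm", "arguments": {"rows": "0 -0.1 0.1 0 0 0 0.4; 0 -0.4 0.1 0 0 -0.1 0.4; 0 -0.4 0 0 0 -0.1 0.4; 0 -0.4 0 0 0 -0.1 0.4; 0 -0.4 0 0 0 -0.1 0.4"}}

```text
time: 5.12
position: [0.5609, -0.0751, 0.0539]
tool_rot: [-1.4, -2.812, 0.0]
ft_force: [-0.2, -1.3, -0.1]
grip_width: 0.296
grip_force: 0.0
```

```bash
cat >> h.py <<'E'
C=np.array([.583,-.1065,.044])
def polar(d,R0=.09,n=720,ppm=5000):
    "unwrapped picture of the dial plane: rows = world angle (0.5 deg), columns = radius"
    rs=np.arange(0,R0,1/ppm); th=np.radians(np.arange(n)*360/n)
    P=C+np.stack([np.outer(np.cos(th),rs),np.outer(np.sin(th),rs),np.zeros((n,len(rs)))],-1)
    q=(P-d['o'])@d['R']; u=(d['f']*q[...,0]/q[...,2]+d['cx']).astype(np.float32); v=(d['f']*q[...,1]/q[...,2]+d['cy']).astype(np.float32)
    return cv2.remap(cv2.cvtColor(d['img'],cv2.COLOR_BGR2GRAY),u,v,1)
def lines(n):
    d=cam(n); g=polar(d).astype(float); a=np.arange(720)/2
    t=g[:,315:385].mean(1); i=g[:,100:250].mean(1)   # 63-77 mm ; 20-50 mm
    def cen(w,k):
        x=np.arange(k-10,k+11)%720; ww=np.clip(w[x]-np.median(w[x]),0,None); return ((k+(ww*np.arange(-10,11)).sum()/ww.sum())/2)%360
    k=t.argmin(); j=np.argsort(-i)[:12]
    print(n,'dark ring',cen(-t,k).round(1),t[k].round(),'bright dial',cen(i,i.argmax()).round(1),i.max().round(),'cands',sorted(set((j/2).astype(int))))
E
python3 -c "
from h import *
st()
for n in('scene','side','wrist'): lines(n)"
```

```text
phi 125.1 r 0.0384 z 0.0539 yawY 37.1 q [-0.33  0.26  0.48  1.83 -0.13  1.08  0.84] F [-0.2 -1.3 -0.1]
scene dark ring 125.2 23.0 bright dial 246.6 240.0 cands [np.int64(244), np.int64(245), np.int64(246), np.int64(247), np.int64(248), np.int64(249)]
side dark ring 256.4 23.0 bright dial 69.0 183.0 cands [np.int64(66), np.int64(67), np.int64(68), np.int64(69), np.int64(70), np.int64(71)]
wrist dark ring 346.0 13.0 bright dial 4.9 129.0 cands [np.int64(2), np.int64(3), np.int64(4), np.int64(5), np.int64(6), np.int64(7)]
```

```bash
python3 -c "
from h import *
a=cam('scene');b=cam('side')
s=ctrl.get_state();T=R.from_rotvec(s['tool_rot']).as_matrix();p=s['position'];w=s['grip_width']*.0435
out=[]
for d,(x,y) in((a,(200,205)),(b,(290,150))):
  i=cv2.resize(d['img'][y:y+100,x:x+100],(400,400),interpolation=2)
  for k in(-w,w):
    for h,c in((0,(0,0,255)),(-.02,(0,255,0))):
      q=(proj(d,p+T[:,1]*k+T[:,2]*h)-(x,y))*4; cv2.circle(i,tuple(int(v) for v in q),3,c,-1)
  out.append(i)
cv2.imwrite('pics/m2.png',np.hstack(out))"
```

```text
(no output)
```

View pics/m2.png

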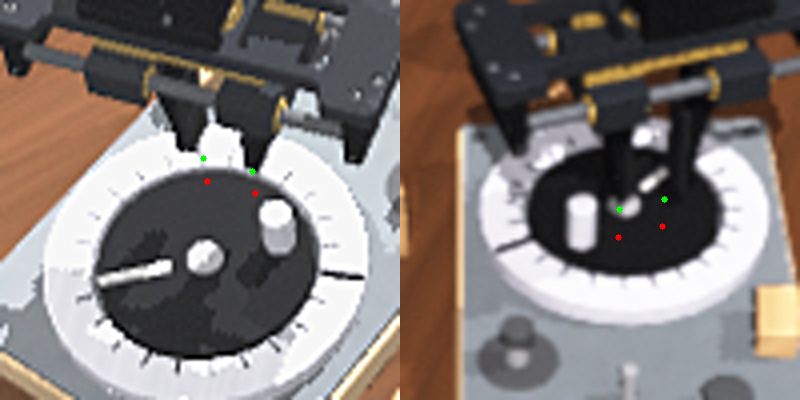

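```bash
python3 -c "
from h import *
a=cam('scene');b=cam('side')
def tri(u,v):
  A=[];B=[]
  for d,p in((a,u),(b,v)):
    r=d['R']@np.array([(p[0]-d['cx'])/d['f'],(p[1]-d['cy'])/d['f'],1]);r/=np.linalg.norm(r);M=np.eye(3)-np.outer(r,r);A.append(M);B.append(M@d['o'])
  return np.linalg.solve(sum(A),sum(B))
f=lambda x,y:(200+x/4,205+y/4); g=lambda x,y:(290+(x-400)/4,150+y/4)
R1=tri(f(256,169),g(624,198));L1=tri(f(187,150),g(684,197)); print(R1,L1,(R1+L1)/2,np.linalg.norm(R1-L1))
print('post',tri(f(277,211),g(581,204)))
st(); print(ctrl.get_state()['position'])"
```

```text
[ 0.57235987 -0.06769554  0.08025738] [ 0.54142241 -0.08694096  0.0746918 ] [ 0.55689114 -0.07731825  0.07747459] 0.036857679659985126
post [ 0.5949442  -0.06888727  0.06963397]
phi 124.6 r 0.0384 z 0.054 yawY 36.8 q [-0.33  0.26  0.48  1.83 -0.13  1.08  0.84] F [0.5 0.8 0.7]
[ 0.56117844 -0.07490328  0.05395094]
```

The two views put the fingertips at z≈0.077, 23 mm above the reported TCP, so they passed over the post. I go back over the post and descend about 23 mm deeper, watching the force.

>>> {"name": "jog_arm", "arguments": {"rows": "0 0 -1.5 0 0 0 0.2; 1.7 3.1 0 0 0 0 0.2; 0 0 0 0 0 0.18 0.2; 0 0 0 0 0 0.18 0.2; 0 0 0 0 0 0.18 0.2"}}

```text
time: 6.1
position: [0.5762, -0.0427, 0.0701]
tool_rot: [2.109, 2.327, 0.002]
ft_force: [-1.1, -0.1, 0.5]
grip_width: 0.401
grip_force: 0.0
```

>>> {"name": "jog_arm", "arguments": {"rows": "0 0 0 0 0 0.18 0.2; 0 0 0 0 0 0.18 0.2; 0 0 0 0 0 0.18 0.2; 0 0 0 0 0 0 0.2"}}

```text
time: 6.6
position: [0.5761, -0.0427, 0.0699]
tool_rot: [2.647, 1.691, 0.002]
ft_force: [-0.5, 0.5, -0.3]
grip_width: 0.401
grip_force: 0.0
```

```bash
python3 -c "
from h import *
st(); print(ctrl.get_state()['position'],ctrl.get_state()['grip_width'])
d=cam('wrist'); cv2.imwrite('pics/w4.png',d['img'][120:470,130:510])"
```

```text
phi 96.2 r 0.0641 z 0.0699 yawY -24.9 q [-0.5   0.28  0.61  1.79 -0.18  1.12 -0.26] F [-0.5  0.5 -0.3]
[ 0.57612713 -0.04273643  0.06991339] 0.4006878485059188
```

View pics/w4.png

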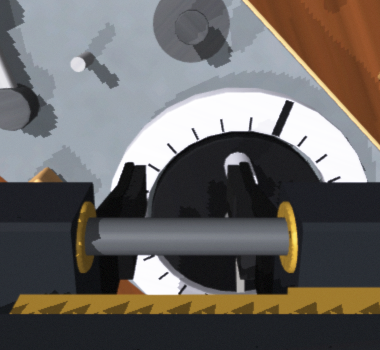

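The fingers are off to the outside because I had the tool-x sign wrong. I correct that, then descend.

>>> {"name": "jog_arm", "arguments": {"rows": "-1.6 3.0 0 0 0 0 0.2; 0 0 1.5 0 0 0 0.2; 0 0 0 0 0 0 0.2"}}

```text
time: 7.02
position: [0.5945, -0.0695, 0.0525]
tool_rot: [-2.646, -1.689, 0.004]
ft_force: [-1.1, 0.1, 0.0]
grip_width: 0.394
grip_force: 0.0
```

```bash
python3 -c "
from h import *
st(); print(ctrl.get_state()['position'],ctrl.get_state()['grip_width'])
d=cam('wrist'); cv2.imwrite('pics/w5.png',d['img'][120:470,130:510])"
```

```text
phi 72.8 r 0.0387 z 0.0525 yawY -24.9 q [-0.44  0.35  0.61  1.75 -0.22  1.11 -0.18] F [-1.1  0.1  0. ]
[ 0.59447952 -0.06950317  0.05251088] 0.3939699992632672
```

View pics/w5.png

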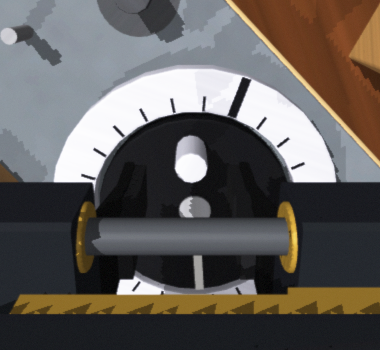

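Fingertips sit either side of the post, at crop (125,165) and (243,165), with the post top at (190,163). Descending.

>>> {"name": "jog_arm", "arguments": {"rows": "0 0 0.8 0 0 0 0.2; 0 0 0.7 0 0 0 0.2; 0 0 0.6 0 0 0 0.2; 0 0 0 0 0 0 0.2"}}

```text
time: 7.58
position: [0.5954, -0.0699, 0.0323]
tool_rot: [-2.649, -1.688, 0.002]
ft_force: [-0.2, -0.0, 0.0]
grip_width: 0.401
grip_force: 0.0
```

>>> {"name": "jog_arm", "arguments": {"rows": "0 -0.4 0 0 0 -0.1 0.2; 0 -0.4 0 0 0 -0.1 0.2; 0 -0.4 0 0 0 -0.1 0.2; 0 -0.4 0 0 0 -0.1 0.2; 0 -0.4 0 0 0 -0.1 0.2"}}

```text
time: 8.2
position: [0.5778, -0.0658, 0.0338]
tool_rot: [2.144, 2.293, 0.002]
ft_force: [0.3, -0.7, 1.1]
grip_width: 0.401
grip_force: 0.6
```

```bash
python3 -c "
from h import *
st()
for n in('scene','side'): lines(n)"
```

```text
phi 97.3 r 0.041 z 0.0338 yawY 3.8 q [-0.38  0.32  0.52  1.82 -0.18  1.05  0.28] F [ 0.3 -0.7  1.1]
scene dark ring 73.2 26.0 bright dial 246.6 233.0 cands [np.int64(244), np.int64(245), np.int64(246), np.int64(247), np.int64(248), np.int64(249)]
side dark ring 322.1 38.0 bright dial 69.3 185.0 cands [np.int64(66), np.int64(67), np.int64(68), np.int64(69), np.int64(70), np.int64(71), np.int64(72)]
```

>>> {"name": "jog_arm", "arguments": {"rows": "-0.1 -0.4 0 0 0 -0.1 0.2; -0.1 -0.4 0 0 0 -0.1 0.2; -0.1 -0.4 0 0 0 -0.1 0.2"}}

```text
time: 8.68
position: [0.5667, -0.0704, 0.0337]
tool_rot: [1.78, 2.586, 0.002]
ft_force: [0.4, -0.5, 0.6]
grip_width: 0.402
grip_force: 0.7
```

```bash
python3 -c "
from h import *
st()
for n in('scene','side'): lines(n)"
```

```text
phi 114.3 r 0.0396 z 0.0337 yawY 20.9 q [-0.34  0.29  0.48  1.84 -0.16  1.04  0.57] F [ 0.4 -0.5  0.6]
scene dark ring 153.9 16.0 bright dial 246.7 239.0 cands [np.int64(244), np.int64(245), np.int64(246), np.int64(247), np.int64(248), np.int64(249)]
side dark ring 244.0 36.0 bright dial 244.2 152.0 cands [np.int64(69), np.int64(70), np.int64(242), np.int64(243), np.int64(244), np.int64(245), np.int64(246)]
```

>>> {"name": "jog_arm", "arguments": {"rows": "-0.05 -0.4 0 0 0 -0.1 0.3; -0.05 -0.4 0.1 0 0 -0.1 0.4; -0.05 -0.4 0.1 0 0 -0.1 0.4; -0.05 -0.4 0 0 0 -0.1 0.4; -0.05 -0.4 0 0 0 -0.1 0.4"}}

```text
time: 9.4
position: [0.5496, -0.0829, 0.0306]
tool_rot: [-1.087, -2.946, 0.0]
ft_force: [-0.4, -0.2, -0.2]
grip_width: 0.299
grip_force: 0.0
```

```bash
python3 -c "
from h import *
st()
for n in('scene','side'): lines(n)"
```

```text
phi 144.7 r 0.0409 z 0.0306 yawY 49.5 q [-0.26  0.26  0.42  1.88 -0.12  1.03  1.07] F [-0.4 -0.2 -0.2]
scene dark ring 167.8 18.0 bright dial 246.6 231.0 cands [np.int64(244), np.int64(245), np.int64(246), np.int64(247), np.int64(248), np.int64(249)]
side dark ring 333.4 12.0 bright dial 69.2 183.0 cands [np.int64(66), np.int64(67), np.int64(68), np.int64(69), np.int64(70), np.int64(71), np.int64(72)]
```

The dial is still unmoved. I turned the tool ahead while crossing the gap, so the post slid past the pad's edge (11 mm off along tool x). I go back, align, push straight until contact, and only then rotate rigidly about the dial axis.

>>> {"name": "jog_arm", "arguments": {"rows": "0 0 -2 0 0 0 0.4; 0 0 -2 0 0 0 0.4; -2.75 4 0 0 0 0 0.4; 0 0 0 0 0 0.176 0.4; 0 0 0 0 0 0.176 0.4"}}

```text
time: 10.12
position: [0.5972, -0.0699, 0.0704]
tool_rot: [-1.599, -2.704, 0.001]
ft_force: [0.5, -0.6, 0.0]
grip_width: 0.301
grip_force: 0.0
```

>>> {"name": "jog_arm", "arguments": {"rows": "0 0 0 0 0 0.176 0.4; 0 0 0 0 0 0.176 0.4; 0 0 0 0 0 0.176 0.4; 0 0 0 0 0 0.176 0.4; 0 0 0 0 0 0.176 0.4"}}

```text
time: 10.75
position: [0.5969, -0.07, 0.0707]
tool_rot: [-2.599, -1.764, 0.001]
ft_force: [-0.2, -0.2, 0.0]
grip_width: 0.3
grip_force: 0.0
```

```bash
python3 -c "
from h import *
st();s=ctrl.get_state();print(s['position'],s['grip_width'])
T=R.from_rotvec(s['tool_rot']).as_matrix()
print('post in tool',(T.T@(np.array([.5965,-.071,.06])-s['position'])).round(4))"
```

```text
phi 69.2 r 0.039 z 0.0707 yawY -21.7 q [-0.43  0.33  0.61  1.73 -0.21  1.14 -0.14] F [-0.2 -0.2  0. ]
[ 0.59688749 -0.07001959  0.07072018] 0.29963996244218444
post in tool [-0.0011  0.      0.0107]
```

>>> {"name": "jog_arm", "arguments": {"rows": "0 0 1.3 0 0 0 0.3; 0 0 1 0 0 0 0.3; 0 0 0.8 0 0 0 0.3; 0 0 0.7 0 0 0 0.3; 0 0 0 0 0 0 0.3"}}

```text
time: 11.38
position: [0.5964, -0.0705, 0.0322]
tool_rot: [-2.59, -1.777, 0.002]
ft_force: [0.4, 0.4, -0.1]
grip_width: 0.346
grip_force: 0.0
```

>>> {"name": "jog_arm", "arguments": {"rows": "0 -0.4 0 0 0 0 0.3; 0 -0.4 0 0 0 0 0.3; 0 -0.4 0 0 0 0 0.3; 0 -0.4 0 0 0 0 0.3; 0 -0.4 0 0 0 0 0.3"}}

```text
time: 12.0
position: [0.5792, -0.0634, 0.0338]
tool_rot: [2.589, 1.777, 0.003]
ft_force: [2.3, -0.6, 3.5]
grip_width: 0.348
grip_force: 1.7
```

```bash
python3 -c "
from h import *
st()
for n in('scene','side'): lines(n)"
```

```text
phi 95.0 r 0.0433 z 0.0338 yawY -21.1 q [-0.44  0.33  0.6   1.82 -0.21  1.05 -0.13] F [ 2.3 -0.6  3.5]
scene dark ring 68.7 20.0 bright dial 246.6 232.0 cands [np.int64(244), np.int64(245), np.int64(246), np.int64(247), np.int64(248), np.int64(249)]
side dark ring 315.1 13.0 bright dial 69.7 190.0 cands [np.int64(67), np.int64(68), np.int64(69), np.int64(70), np.int64(71), np.int64(72)]
```

>>> {"name": "jog_arm", "arguments": {"rows": "0 -0.3 0 0 0 0 0.3; 0 -0.3 0 0 0 0 0.3; 0 0 0 0 0 0 0.3"}}

```text
time: 12.48
position: [0.5734, -0.0615, 0.0338]
tool_rot: [2.589, 1.777, 0.002]
ft_force: [1.8, -1.7, 6.9]
grip_width: 0.35
grip_force: 3.2
```

```bash
python3 -c "
from h import *
st()
for n in('scene','side'): lines(n)"
```

```text
phi 102.1 r 0.046 z 0.0338 yawY -21.1 q [-0.45  0.32  0.6   1.83 -0.21  1.05 -0.14] F [ 1.8 -1.7  6.9]
scene dark ring 73.8 17.0 bright dial 252.3 232.0 cands [np.int64(249), np.int64(250), np.int64(251), np.int64(252), np.int64(253), np.int64(254), np.int64(255)]
side dark ring 205.1 16.0 bright dial 76.5 206.0 cands [np.int64(73), np.int64(74), np.int64(75), np.int64(76), np.int64(77), np.int64(78), np.int64(79)]
```

>>> {"name": "jog_arm", "arguments": {"rows": "-0.33 -0.44 -0.15 0 0 -0.12 0.3; -0.33 -0.44 -0.05 0 0 -0.12 0.3; -0.33 -0.44 0 0 0 -0.12 0.3; -0.33 -0.44 0 0 0 -0.12 0.3"}}

```text
time: 13.08
position: [0.5506, -0.07, 0.0336]
tool_rot: [-2.086, -2.344, 0.004]
ft_force: [-0.2, 0.5, 0.6]
grip_width: 0.354
grip_force: 0.0
```

```bash
python3 -c "
from h import *
st()
for n in('scene','side'): 
  lines(n)
  d=cam(n); d['img']=cv2.imread(f'pics/{n}0.png'); g=polar(d).astype(float)
  for w,lo,hi,r0,r1 in((-g,30,65,315,390),(g,235,262,130,240)):
    t=w[lo*2:hi*2,r0:r1].mean(1); k=t.argmax(); x=np.arange(max(k-8,0),k+9); ww=np.clip(t[x]-np.median(t),0,None); print('start',lo+(ww*x).sum()/ww.sum()/2)
"
```

```text
phi 131.6 r 0.0488 z 0.0336 yawY 6.7 q [-0.38  0.27  0.53  1.87 -0.16  1.04  0.33] F [-0.2  0.5  0.6]
scene dark ring 95.9 22.0 bright dial 252.3 240.0 cands [np.int64(249), np.int64(250), np.int64(251), np.int64(252), np.int64(253), np.int64(254), np.int64(255)]
start 46.8662358569194
start 246.2245474615536
side dark ring 228.2 37.0 bright dial 249.9 204.0 cands [np.int64(75), np.int64(76), np.int64(77), np.int64(248), np.int64(249), np.int64(250), np.int64(251)]
start 48.46965221929638
start 244.0443350931685
```

>>> {"name": "jog_arm", "arguments": {"rows": "0 0 0.2 0 0 0 0.3; 0 0 0.2 0 0 0 0.3; 0 0 0.2 0 0 0 0.3; 0 0 0 0 0 0 0.3"}}

```text
time: 13.78
position: [0.5529, -0.0706, 0.0287]
tool_rot: [-2.094, -2.342, 0.0]
ft_force: [-0.1, 0.3, -0.4]
grip_width: 0.352
grip_force: 0.0
```

```bash
python3 -c "
from h import *
st()
# fingertip: dark (finger) pixels that differ from the start picture, lowest point of each finger
s=ctrl.get_state();p=s['position'];T=R.from_rotvec(s['tool_rot']).as_matrix()
for n in('scene','side'):
  d=cam(n); o=cv2.imread(f'pics/{n}0.png'); df=cv2.absdiff(d['img'],o).max(2)
  for k in(-.022,.022):
    row=[]
    for h in range(0,64,4):
      u,v=proj(d,p+T[:,1]*k-T[:,2]*h/1000).round().astype(int); row.append((h,int(d['img'][v,u].mean()),int(o[v,u].mean())))
    print(n,k,row)
"
```

```text
phi 130.0 r 0.0468 z 0.0287 yawY 6.4 q [-0.38  0.28  0.53  1.88 -0.16  1.03  0.33] F [-0.1  0.3 -0.4]
scene -0.022 [(0, 58, 60), (4, 48, 107), (8, 41, 223), (12, 44, 255), (16, 44, 252), (20, 48, 250), (24, 57, 249), (28, 62, 248), (32, 64, 247), (36, 63, 247), (40, 61, 250), (44, 61, 249), (48, 65, 197), (52, 63, 182), (56, 62, 95), (60, 64, 110)]
scene 0.022 [(0, 145, 123), (4, 94, 220), (8, 25, 255), (12, 32, 255), (16, 31, 255), (20, 33, 151), (24, 41, 52), (28, 38, 58), (32, 28, 64), (36, 32, 63), (40, 40, 57), (44, 46, 61), (48, 46, 86), (52, 92, 248), (56, 97, 255), (60, 93, 250)]
side -0.022 [(0, 252, 251), (4, 251, 251), (8, 252, 252), (12, 255, 255), (16, 211, 211), (20, 23, 26), (24, 22, 27), (28, 24, 31), (32, 27, 29), (36, 22, 30), (40, 19, 31), (44, 18, 29), (48, 20, 29), (52, 27, 28), (56, 23, 29), (60, 24, 28)]
side 0.022 [(0, 22, 25), (4, 25, 31), (8, 25, 28), (12, 26, 29), (16, 28, 27), (20, 21, 28), (24, 13, 29), (28, 19, 30), (32, 18, 28), (36, 26, 25), (40, 24, 66), (44, 24, 214), (48, 24, 219), (52, 22, 222), (56, 25, 145), (60, 25, 50)]
```

>>> {"name": "jog_arm", "arguments": {"rows": "0 0 0.2 0 0 0 0.3; 0 0 0.2 0 0 0 0.3; 0 0 0.2 0 0 0 0.3; 0 0 0 0 0 0 0.3"}}

```text
time: 14.38
position: [0.5529, -0.0707, 0.0227]
tool_rot: [-2.093, -2.342, 0.0]
ft_force: [-0.6, -0.6, -0.2]
grip_width: 0.352
grip_force: 0.0
```

>>> {"name": "jog_arm", "arguments": {"rows": "0 0 0.2 0 0 0 0.3; 0 0 0.2 0 0 0 0.3; 0 0 0.2 0 0 0 0.3; 0 0 0 0 0 0 0.3"}}

```text
time: 14.88
position: [0.5529, -0.0707, 0.0167]
tool_rot: [-2.093, -2.342, 0.0]
ft_force: [-0.2, -1.2, -0.1]
grip_width: 0.35
grip_force: 0.0
```

>>> {"name": "jog_arm", "arguments": {"rows": "0 0 0.2 0 0 0 0.3; 0 0 0.2 0 0 0 0.3; 0 0 0 0 0 0 0.3"}}

```text
time: 15.25
position: [0.5529, -0.0706, 0.0128]
tool_rot: [-2.093, -2.342, 0.0]
ft_force: [0.8, 0.3, -0.4]
grip_width: 0.349
grip_force: 0.0
```

>>> {"name": "jog_arm", "arguments": {"rows": "0 0 0.2 0 0 0 0.3; 0 0 0.1 0 0 0 0.3; 0 0 0 0 0 0 0.3"}}

```text
time: 15.62
position: [0.553, -0.0706, 0.0099]
tool_rot: [-2.094, -2.342, 0.0]
ft_force: [0.2, 0.2, 0.4]
grip_width: 0.352
grip_force: 0.0
```

Tip offset is now clear (about 36 mm above the reported TCP). I lift, re-straddle the post and descend to TCP z≈0.015.

>>> {"name": "jog_arm", "arguments": {"rows": "0 0 -2 0 0 0 0.2; 0 0 -2.2 0 0 0 0.2; -0.4 4.15 0 0 0 0 0.2; 0 0 0 0 0 0.14 0.2; 0 0 0 0 0 0.14 0.2"}}

```text
time: 16.25
position: [0.5951, -0.0701, 0.0518]
tool_rot: [2.404, 2.022, -0.001]
ft_force: [0.4, 0.0, -0.2]
grip_width: 0.395
grip_force: 0.0
```

>>> {"name": "jog_arm", "arguments": {"rows": "0 0 0 0 0 0.14 0.2; 0 0 0 0 0 0 0.2"}}

```text
time: 16.5
position: [0.5948, -0.07, 0.0519]
tool_rot: [2.534, 1.856, -0.0]
ft_force: [0.9, 0.1, -0.5]
grip_width: 0.401
grip_force: 0.0
```

```bash
python3 -c "
from h import *
st();s=ctrl.get_state();print(s['position'],s['grip_width'])
T=R.from_rotvec(s['tool_rot']).as_matrix()
print('post in tool',(T.T@(np.array([.5946,-.0703,.06])-s['position'])).round(4)); lines('scene')"
```

```text
phi 72.1 r 0.0384 z 0.0519 yawY -17.6 q [-0.43  0.35  0.6   1.76 -0.22  1.1  -0.06] F [ 0.9  0.1 -0.5]
[ 0.5948162  -0.06995755  0.05193878] 0.40071609762513033
post in tool [-0.0004 -0.0001 -0.0081]
scene dark ring 64.1 22.0 bright dial 252.3 233.0 cands [np.int64(249), np.int64(250), np.int64(251), np.int64(252), np.int64(253), np.int64(254), np.int64(255)]
```

>>> {"name": "jog_arm", "arguments": {"rows": "0 0 0.8 0 0 0 0.2; 0 0 0.8 0 0 0 0.2; 0 0 0.5 0 0 0 0.2; 0 0 0 0 0 0 0.2"}}

```text
time: 17.05
position: [0.5942, -0.07, 0.0302]
tool_rot: [-2.535, -1.854, 0.002]
ft_force: [-0.2, -0.5, -0.0]
grip_width: 0.402
grip_force: 0.0
```

>>> {"name": "jog_arm", "arguments": {"rows": "0 0 0.5 0 0 0 0.2; 0 0 0.5 0 0 0 0.2; 0 0 0.4 0 0 0 0.2; 0 0 0 0 0 0 0.2"}}

```text
time: 17.55
position: [0.5944, -0.07, 0.0165]
tool_rot: [-2.536, -1.854, 0.001]
ft_force: [-0.4, 0.6, 0.3]
grip_width: 0.4
grip_force: 0.0
```

>>> {"name": "jog_arm", "arguments": {"rows": "0 -0.3 0 0 0 0 0.2; 0 -0.3 0 0 0 0 0.2; 0 -0.3 0 0 0 0 0.2; 0 -0.2 0 0 0 0 0.2; 0 -0.2 0 0 0 0 0.2"}}

```text
time: 18.18
position: [0.5833, -0.0662, 0.0172]
tool_rot: [2.535, 1.854, 0.003]
ft_force: [2.8, -0.6, -2.4]
grip_width: 0.403
grip_force: 1.5
```

```bash
python3 -c "
from h import *
st();lines('scene');lines('side')"
```

```text
phi 89.6 r 0.0403 z 0.0172 yawY -17.6 q [-0.43  0.36  0.59  1.82 -0.23  1.03 -0.05] F [ 2.8 -0.6 -2.4]
scene dark ring 56.2 19.0 bright dial 253.2 231.0 cands [np.int64(250), np.int64(251), np.int64(252), np.int64(253), np.int64(254), np.int64(255), np.int64(256)]
side dark ring 310.3 16.0 bright dial 77.3 206.0 cands [np.int64(74), np.int64(75), np.int64(76), np.int64(77), np.int64(78), np.int64(79), np.int64(80)]
```

>>> {"name": "jog_arm", "arguments": {"rows": "-0.17 -0.46 0 0 0 -0.12 0.2; -0.17 -0.46 0 0 0 -0.12 0.2; -0.17 -0.46 0 0 0 -0.12 0.2; -0.17 -0.46 0 0 0 -0.12 0.2; -0.17 -0.46 0 0 0 -0.12 0.2"}}

```text
time: 18.9
position: [0.5602, -0.0728, 0.0172]
tool_rot: [1.868, 2.523, 0.002]
ft_force: [3.1, -0.6, -2.6]
grip_width: 0.4
grip_force: 1.6
```

```bash
python3 -c "
from h import *
st();lines('scene');lines('side')"
```

```text
phi 124.1 r 0.0407 z 0.0172 yawY 17.0 q [-0.35  0.3   0.49  1.87 -0.17  1.01  0.52] F [ 3.1 -0.6 -2.6]
scene dark ring 156.9 18.0 bright dial 288.9 244.0 cands [np.int64(286), np.int64(287), np.int64(288), np.int64(289), np.int64(290), np.int64(291)]
side dark ring 223.2 40.0 bright dial 115.5 217.0 cands [np.int64(113), np.int64(114), np.int64(115), np.int64(116), np.int64(117), np.int64(118)]
```

>>> {"name": "jog_arm", "arguments": {"rows": "-0.17 -0.46 0 0 0 -0.12 0.2; -0.17 -0.46 0 0 0 -0.12 0.2; -0.17 -0.46 0 0 0 -0.12 0.2; -0.17 -0.46 0 0 0 -0.12 0.2; -0.17 -0.46 0 0 0 -0.12 0.2"}}

```text
time: 19.62
position: [0.5451, -0.0909, 0.0173]
tool_rot: [1.043, 2.962, 0.002]
ft_force: [2.8, 1.7, -2.2]
grip_width: 0.401
grip_force: 1.5
```

>>> {"name": "jog_arm", "arguments": {"rows": "-0.17 -0.46 0 0 0 -0.12 0.2; -0.17 -0.46 0 0 0 -0.12 0.2; -0.17 -0.46 0 0 0 -0.12 0.2; -0.17 -0.46 0 0 0 -0.12 0.2; -0.17 -0.46 0 0 0 -0.12 0.2"}}

```text
time: 20.25
position: [0.5428, -0.1141, 0.0172]
tool_rot: [0.12, 3.138, 0.003]
ft_force: [2.8, 2.7, -0.7]
grip_width: 0.4
grip_force: 1.5
```

```bash
python3 -c "
from h import *
st();lines('scene');lines('side')"
```

```text
phi -169.2 r 0.0409 z 0.0172 yawY 85.6 q [-0.14  0.27  0.35  1.89 -0.11  1.    1.74] F [ 2.8  2.7 -0.7]
scene dark ring 153.8 33.0 bright dial 358.8 234.0 cands [np.int64(0), np.int64(1), np.int64(356), np.int64(357), np.int64(358), np.int64(359)]
side dark ring 230.1 42.0 bright dial 1.7 180.0 cands [np.int64(0), np.int64(1), np.int64(2), np.int64(3), np.int64(4), np.int64(359)]
```

>>> {"name": "jog_arm", "arguments": {"rows": "-0.17 -0.46 0 0 0 -0.12 0.2; -0.17 -0.46 0 0 0 -0.12 0.2; -0.17 -0.46 0 0 0 -0.12 0.2; -0.17 -0.46 0 0 0 -0.12 0.2; -0.17 -0.46 0 0 0 -0.12 0.2"}}

```text
time: 20.98
position: [0.5535, -0.135, 0.017]
tool_rot: [0.81, -3.035, -0.004]
ft_force: [0.5, 3.9, 2.1]
grip_width: 0.4
grip_force: 1.5
```

```bash
cat >> h.py <<'E'
def rel(n,c=C):
    "index and target seen in the same picture, as points on the plane -> centred fit by line centres at given radii"
    d=cam(n); g=polar(d).astype(float); out=[]
    for w,lo,hi,r0,r1 in((-g,40,55,310,400),(g,20,75,130,240)):
        t=w[lo*2:hi*2,r0:r1].mean(1); k=t.argmax(); x=np.arange(max(k-8,0),min(k+9,len(t))); ww=np.clip(t[x]-np.median(t),0,None); out.append(lo+(ww*x).sum()/ww.sum()/2)
    print(n,'target %.2f index %.2f'%tuple(out),'remaining %.2f'%(out[0]-out[1]))
E
python3 -c "
from h import *
st();rel('scene');rel('side');rel('wrist')"
```

```text
phi -136.1 r 0.041 z 0.017 yawY 119.9 q [-0.04  0.3   0.27  1.85 -0.09  1.01  2.36] F [0.5 3.9 2.1]
scene target 46.89 index 32.99 remaining 13.90
side target 48.40 index 36.53 remaining 11.87
wrist target 41.84 index 36.14 remaining 5.70
```

```bash
cat >> h.py <<'E'
from scipy.optimize import least_squares
def center(n):
    import h
    d=cam(n); d['img']=cv2.imread(f'pics/{n}0.png'); c=C.copy()
    for _ in range(3):
        h.C=c; globals()['C']=c
        g=cv2.GaussianBlur(polar(d),(15,5),0).astype(float)
        e=(np.diff(g[:,250:330],axis=1).argmax(1)+250.5)/5; th=np.radians(np.arange(720)/2)
        r=least_squares(lambda p:p[0]+p[1]*np.cos(th)+p[2]*np.sin(th)-e,[58,0,0],loss='soft_l1',f_scale=.4).x
        c=c+np.array([r[1],r[2],0])/1000
    globals()['C']=c; print(n,c.round(4),r.round(2)); return c
E
python3 -c "
from h import *
import h
c0=C.copy()
for n in('scene','side'):
  h.C=c0; h.center(n); h.rel(n)
"
```

```text
scene [ 0.5836 -0.1065  0.044 ] [ 5.633e+01 -5.000e-02  2.000e-02]
scene target 47.25 index 35.35 remaining 11.90
side [ 0.5794 -0.1017  0.044 ] [ 5.486e+01  4.000e-02 -2.000e-02]
side target 43.59 index 27.49 remaining 16.10
```

```bash
cat >> h.py <<'E'
def rect(d,S=6,half=95):
    "top-down picture of the plane z=.044 round C0, S px/mm; column = x, row = y (world mm from C0)"
    a=np.arange(-half,half,1/S)/1000; X,Y=np.meshgrid(a,a); P=np.stack([X+.583,Y-.1065,0*X+.044],-1)
    q=(P-d['o'])@d['R']; return cv2.remap(d['img'],(d['f']*q[...,0]/q[...,2]+d['cx']).astype(np.float32),(d['f']*q[...,1]/q[...,2]+d['cy']).astype(np.float32),1)
def feats(d,S=6,half=95):
    g=cv2.cvtColor(rect(d),cv2.COLOR_BGR2GRAY); yy,xx=np.mgrid[:g.shape[0],:g.shape[1]]; X=xx/S-half; Y=yy/S-half; r=np.hypot(X,Y); o={}
    for nm,m in(('white',(g>140)&(r<53)&(r>8)),('dark',(g<110)&(r>61)&(r<80))):
        o[nm]=[]
        for c,s,l in blobs(m,40*S):
            p=np.stack([X[l],Y[l]],1); w,v=np.linalg.eigh(np.cov(p.T)); a=v[:,1]; mu=p.mean(0); a=a*np.sign(a@mu)
            o[nm].append((mu.round(2),np.degrees(np.arctan2(a[1],a[0])).round(1),np.sqrt(12*w[::-1]).round(1)))
    return o
E
python3 -c "
from h import *
for n in('scene','side'):
  d=cam(n); cv2.imwrite(f'pics/{n}_now.png',d['img'])
  print(n,'now');[print(' ',k,x) for k,v in feats(d).items() for x in v]
  d['img']=cv2.imread(f'pics/{n}0.png'); print(n,'start');[print(' ',k,x) for k,v in feats(d).items() for x in v]
"
```

```text
scene now
  white (array([-31.84, -17.42]), np.float64(125.5), array([13.8,  6.3]))
  white (array([-4.37,  2.69]), np.float64(61.2), array([20.1, 17.7]))
  white (array([29.01, 19.87]), np.float64(32.7), array([35.9,  7.1]))
  dark (array([-51.39, -39.79]), np.float64(128.1), array([104.8,  25.1]))
  dark (array([-62.37,   8.52]), np.float64(125.2), array([6.5, 2.6]))
  dark (array([-73.95,  27.35]), np.float64(89.3), array([4.7, 2.2]))
  dark (array([-69.58,  33.93]), np.float64(96.6), array([6.6, 4.7]))
  dark (array([48.21, 51.29]), np.float64(45.2), array([18.1,  2.9]))
scene start
  white (array([-13.89, -32.07]), np.float64(-110.9), array([35.8,  7.7]))
  white (array([-4.63,  2.86]), np.float64(-121.8), array([20.3, 17.1]))
  white (array([ 3.6 , 40.74]), np.float64(155.6), array([29.7, 15.2]))
  dark (array([48.09, 51.15]), np.float64(44.4), array([18.4,  2.7]))
side now
  white (array([ 34.93, -33.19]), np.float64(-131.6), array([62.4, 11. ]))
  white (array([-6.5 ,  2.79]), np.float64(75.8), array([19.2,  9.7]))
  white (array([27.4 , 20.67]), np.float64(32.6), array([35.2,  7.2]))
  dark (array([-28.39, -62.49]), np.float64(-25.5), array([67., 19.]))
  dark (array([47.4 , 53.27]), np.float64(28.3), array([5.5, 1.6]))
side start
  white (array([  6.35, -33.93]), np.float64(-167.9), array([91.5, 42.1]))
  white (array([-6.47,  2.98]), np.float64(72.2), array([20. , 10.6]))
  white (array([15.82, 21.17]), np.float64(106.6), array([43.8, 15. ]))
```

Lines fitted in the scene picture: index at ≈32°, target at ≈45.5°, so about 13° remain.

>>> {"name": "jog_arm", "arguments": {"rows": "-0.12 -0.32 0 0 0 -0.08 0.2; -0.1 -0.3 0 0 0 -0.08 0.2; 0 0 0 0 0 0 0.2"}}

```text
time: 21.8
position: [0.5587, -0.1408, 0.0168]
tool_rot: [1.047, -2.962, -0.0]
ft_force: [-0.9, 2.7, 0.1]
grip_width: 0.398
grip_force: 1.0
```

```bash
cat >> h.py <<'E'
def chk(n):
    c=np.array([-1.2,1.0]) if n=='scene' else np.array([-2.9,1.3])
    f=feats(cam(n)); A=lambda m:np.degrees(np.arctan2(*(m-c)[::-1])).round(2)
    for k,v in f.items():
        for m,a,e in v:
            if (k=='white' and 30<e[0]<40 and e[1]<10) or (k=='dark' and abs(a-45)<25 and e[0]<25): print(n,k,m,'dir',a,'ang',A(m),e)
E
python3 -c "
from h import *
st();chk('scene');chk('side')"
```

```text
phi -125.4 r 0.0421 z 0.0168 yawY 128.9 q [-0.01  0.31  0.25  1.83 -0.09  1.01  2.52] F [-0.9  2.7  0.1]
scene white [25.26 24.72] dir 42.3 ang 41.87 [35.4  7.3]
scene dark [48.2  51.29] dir 45.2 ang 45.51 [18.2  2.9]
side white [23.85 25.53] dir 42.7 ang 42.17 [35.2  7.3]
side dark [47.42 53.29] dir 28.3 ang 45.94 [5.5 1.6]
```

>>> {"name": "jog_arm", "arguments": {"rows": "-0.05 -0.13 0 0 0 -0.03 0.2; -0.05 -0.12 0 0 0 -0.03 0.2; 0 0 0 0 0 0 0.2"}}

```text
time: 22.28
position: [0.5609, -0.1424, 0.0168]
tool_rot: [1.138, -2.928, -0.0]
ft_force: [-2.2, 2.4, -0.2]
grip_width: 0.398
grip_force: 1.3
```

```bash
python3 -c "
from h import *
st();chk('scene');chk('side')"
```

```text
phi -121.6 r 0.0421 z 0.0168 yawY 132.5 q [-0.    0.31  0.24  1.83 -0.09  1.01  2.58] F [-2.2  2.4 -0.2]
scene white [23.5  26.25] dir 46.0 ang 45.63 [35.4  7.3]
scene dark [48.2  51.29] dir 45.2 ang 45.51 [18.2  2.9]
side white [22.45 27.47] dir 46.4 ang 45.91 [34.2  7.2]
side dark [47.29 53.21] dir 28.3 ang 45.97 [5.2 1.6]
```

The dial is on the line in both views (offset below 0.2°). I back off, lift and check.

>>> {"name": "jog_arm", "arguments": {"rows": "0 0.4 0 0 0 0 0.2; 0 0.5 0 0 0 0 0.2; 0 0 -2 0 0 0 0.2; 0 0 -2 0 0 0 0.2; 0 0 -2 0 0 0 0.2"}}

```text
time: 23.0
position: [0.5553, -0.1357, 0.0778]
tool_rot: [-1.137, 2.928, -0.001]
ft_force: [0.6, -0.0, 0.4]
grip_width: 0.4
grip_force: 0.0
```

```bash
python3 -c "
from h import *
st();s=ctrl.get_state();p=s['position'];print(p);chk('scene');chk('side')
a=cam('scene');b=cam('side')
print('mug',ray(a,(356,128),.085),ray(b,(369,357),.085))
T=R.from_rotvec(s['tool_rot']).as_matrix()
print('knob black:')
for n,d in(('scene',a),('side',b)):
  g=cv2.imread(f'pics/{n}0.png').max(2)<50; kp=proj(d,(.503,.094,.058))
  for c,sz,l in blobs(g,20):
    if np.hypot(*(c-kp))<15: print(n,c,sz,ray(d,c,.055))
print('shift to (.473,.099):',(T.T@(np.array([.473,.099,p[2]])-p)*100).round(2))"
```

```text
phi -133.5 r 0.0402 z 0.0778 yawY 132.5 q [-0.02  0.23  0.24  1.79 -0.06  1.13  2.55] F [ 0.6 -0.   0.4]
[ 0.55531685 -0.13566043  0.07780795]
scene white [23.5  26.27] dir 45.6 ang 45.65 [35.4  7.6]
scene dark [48.36 51.43] dir 45.5 ang 45.5 [18.1  2.7]
side white [22.4  27.31] dir 46.5 ang 45.79 [34.7  8.2]
mug [0.42067142 0.28486167 0.085     ] [0.43252204 0.27561151 0.085     ]
knob black:
scene [309.4137931  196.89655172] 58 [0.50552284 0.09217779 0.055     ]
side [356.05217391 272.56521739] 115 [0.50082451 0.09660969 0.055     ]
shift to (.473,.099): [-9.770e+00  2.287e+01 -2.000e-02]
```

>>> {"name": "jog_arm", "arguments": {"rows": "-1.96 4.58 0 0 0 0 1; -1.96 4.58 0 0 0 0 1; -1.96 4.58 0 0 0 0 1; -1.96 4.58 0 0 0 0 1; -1.96 4.58 0 0 0 0 1"}}

```text
time: 23.82
position: [0.4714, 0.1009, 0.0758]
tool_rot: [1.137, -2.927, -0.0]
ft_force: [1.1, 0.4, -0.6]
grip_width: 0.011
grip_force: 0.0
```

>>> {"name": "jog_arm", "arguments": {"rows": "0 0 0 0 0 0.183 1; 0 0 0 0 0 0.183 1; 0 0 0 0 0 0.183 1; 0 0 0 0 0 0.183 1; 0 0 0 0 0 0.183 1"}}

```text
time: 24.45
position: [0.472, 0.0994, 0.0756]
tool_rot: [-0.282, -3.127, 0.001]
ft_force: [0.5, -0.2, 0.2]
grip_width: 0.005
grip_force: 0.0
```

>>> {"name": "jog_arm", "arguments": {"rows": "0 0 2 0 0 0 1; 0 0 2 0 0 0 1; 0 0 1 0 0 0 1; 0 0 0.7 0 0 0 1; 0 0 0 0 0 0 1"}}

```text
time: 25.08
position: [0.4726, 0.0995, 0.0196]
tool_rot: [-0.273, -3.129, 0.0]
ft_force: [1.4, 0.6, 0.6]
grip_width: 0.006
grip_force: 0.0
```

```bash
python3 -c "
from h import *
st();s=ctrl.get_state();p=s['position'];T=R.from_rotvec(s['tool_rot']).as_matrix();print(p,s['grip_width'],s['grip_force'])
print('knob in tool',(T.T@(np.array([.503,.094,.05])-p)*100).round(2),'pivot in tool',(T.T@(np.array([.4905,.0153,.05])-p)*100).round(2))"
```

```text
phi 118.2 r 0.2337 z 0.0196 yawY 80.0 q [-0.33  0.12  0.07  2.04 -0.01  0.98  1.14] F [1.4 0.6 0.6]
[0.47264523 0.09953413 0.01961903] 0.006249813084405138 0.0
knob in tool [-3.08 -0.02 -3.04] pivot in tool [-3.21 -7.99 -3.04]
```

>>> {"name": "jog_arm", "arguments": {"rows": "-0.5 0 0 0 0 0 1; -0.4 0 0 0 0 0 1; -0.3 0 0 0 0 0 1; -0.5 0.08 0 0 0 0.06 1; -0.5 0.08 0 0 0 0.06 1"}}

```text
time: 25.7
position: [0.4946, 0.0976, 0.0201]
tool_rot: [-0.462, -3.106, -0.001]
ft_force: [-1.0, 1.3, 1.5]
grip_width: 0.004
grip_force: 0.9
```

>>> {"name": "jog_arm", "arguments": {"rows": "-0.7 0.12 0 0 0 0.085 1; -0.7 0.12 0 0 0 0.085 1; -0.7 0.12 0 0 0 0.085 1; -0.7 0.12 0 0 0 0.085 1"}}

```text
time: 26.2
position: [0.5222, 0.0913, 0.02]
tool_rot: [-0.982, -2.983, -0.002]
ft_force: [-1.4, 1.8, -0.4]
grip_width: 0.006
grip_force: 1.0
```

```bash
cat >> h.py <<'E'
def knob():
    s=ctrl.get_state();p=s['position'];T=R.from_rotvec(s['tool_rot']).as_matrix()
    v=p[:2]-np.array([.4905,.0153]); print('tcp about pivot',np.degrees(np.arctan2(v[1],v[0])).round(1),np.hypot(*v).round(4))
    for n in('scene','side'):
        d=cam(n)
        g=cv2.cvtColor(d['img'],cv2.COLOR_BGR2GRAY); h=[]
        for a in range(10,96,2):   # brightness along the lever arm (25-60 mm), z=.044
            h.append(np.mean([g[tuple(proj(d,(.4905+r*np.cos(np.radians(a)),.0153+r*np.sin(np.radians(a)),.044)).round().astype(int)[::-1])] for r in np.linspace(.02,.06,12)]))
        print(n,'arm angle ~',10+2*int(np.argmax(h)),int(max(h)),[int(x) for x in h[::3]])
E
python3 -c "
from h import *
st();knob()"
```

```text
phi 107.1 r 0.2069 z 0.02 yawY 53.6 q [-0.34  0.21  0.13  1.94 -0.04  0.99  0.74] F [-1.4  1.8 -0.4]
tcp about pivot 67.3 0.0824
scene arm angle ~ 62 235 [132, 134, 116, 117, 127, 149, 207, 227, 227, 230, 215, 208, 209, 210, 210]
side arm angle ~ 66 202 [91, 90, 67, 61, 64, 64, 74, 106, 146, 189, 191, 187, 169, 162, 154]
```

>>> {"name": "jog_arm", "arguments": {"rows": "-0.7 0.12 0 0 0 0.085 1; -0.7 0.12 0 0 0 0.085 1; -0.7 0.12 0 0 0 0.085 1; -0.7 0.12 0 0 0 0.085 1; -0.7 0.12 0 0 0 0.085 1"}}

```text
time: 26.92
position: [0.5508, 0.0704, 0.02]
tool_rot: [-1.586, -2.711, -0.002]
ft_force: [-0.2, 1.9, -0.5]
grip_width: 0.005
grip_force: 1.2
```

```bash
python3 -c "
from h import *
st();knob()"
```

```text
phi 100.3 r 0.1798 z 0.02 yawY 29.3 q [-0.35  0.26  0.2   1.88 -0.06  1.01  0.39] F [-0.2  1.9 -0.5]
tcp about pivot 42.4 0.0817
scene arm angle ~ 26 248 [141, 156, 222, 245, 246, 226, 212, 209, 210, 211, 212, 210, 181, 171, 169]
side arm angle ~ 38 233 [145, 149, 165, 224, 229, 228, 194, 176, 168, 161, 160, 151, 148, 149, 148]
```

Smaller steps now, to feel the stop.

>>> {"name": "jog_arm", "arguments": {"rows": "-0.3 0.05 0 0 0 0.036 1; -0.3 0.05 0 0 0 0.036 1; -0.3 0.05 0 0 0 0.036 1; -0.15 0.03 0 0 0 0.018 1; 0 0 0 0 0 0 1"}}

```text
time: 27.65
position: [0.5575, 0.0605, 0.0202]
tool_rot: [1.754, 2.605, 0.001]
ft_force: [3.0, 2.3, 1.0]
grip_width: 0.006
grip_force: 1.2
```

>>> {"name": "jog_arm", "arguments": {"rows": "-0.15 0.03 0 0 0 0.018 1; 0 0 0 0 0 0 1"}}

```text
time: 27.9
position: [0.5582, 0.0593, 0.0202]
tool_rot: [1.777, 2.59, 0.001]
ft_force: [2.8, 2.9, 0.5]
grip_width: 0.008
grip_force: 1.4
```

>>> {"name": "jog_arm", "arguments": {"rows": "-0.15 0.03 0 0 0 0.018 1; 0 0 0 0 0 0 1"}}

```text
time: 28.15
position: [0.5586, 0.0588, 0.0201]
tool_rot: [-1.8, -2.574, -0.001]
ft_force: [1.9, 3.6, 2.0]
grip_width: 0.004
grip_force: 2.4
```

>>> {"name": "jog_arm", "arguments": {"rows": "-0.15 0.03 0 0 0 0 1; 0 0 0 0 0 0 1"}}

```text
time: 28.4
position: [0.5586, 0.0587, 0.0201]
tool_rot: [-1.798, -2.573, -0.001]
ft_force: [0.0, 6.4, 2.6]
grip_width: 0.004
grip_force: 3.6
```

>>> {"name": "jog_arm", "arguments": {"rows": "-0.15 0.03 0 0 0 0 1; 0 0 0 0 0 0 1"}}

```text
time: 28.65
position: [0.5586, 0.0587, 0.02]
tool_rot: [-1.796, -2.572, -0.002]
ft_force: [-2.4, 8.4, 3.7]
grip_width: 0.003
grip_force: 4.8
```

Firm stop: no more motion and the force is rising, so the lever is home. Backing off and checking.

>>> {"name": "jog_arm", "arguments": {"rows": "0.6 0 0 0 0 0 1; 1.2 0 0 0 0 0 1; 0 0 -3 0 0 0 1; 0 0 -5 0 0 0 1; 3 0 -3 0 0 0 1"}}

```text
time: 29.28
position: [0.5446, 0.0974, 0.132]
tool_rot: [1.807, 2.567, -0.001]
ft_force: [0.9, 1.2, -0.4]
grip_width: 0.011
grip_force: 0.0
```

```bash
python3 -c "
from h import *
st();knob();chk('scene');chk('side')
for n in('scene','side'):
  d=cam(n); kp=proj(d,(.565,.0427,.055)); 
  for c,sz,l in blobs(d['img'].max(2)<50,20):
    if np.hypot(*(c-kp))<20: print(n,'knob',sz,ray(d,c,.055))"
```

```text
phi 100.7 r 0.2074 z 0.132 yawY 19.7 q [-0.42  0.15  0.21  1.77 -0.03  1.22  0.14] F [ 0.9  1.2 -0.4]
tcp about pivot 56.6 0.0983
scene arm angle ~ 16 248 [200, 248, 244, 232, 214, 211, 210, 208, 209, 210, 211, 210, 210, 211, 211]
side arm angle ~ 28 232 [177, 211, 228, 232, 209, 185, 174, 164, 163, 156, 154, 149, 147, 148, 148]
scene white [23.55 26.52] dir 46.4 ang 45.88 [35.   5.8]
scene dark [47.95 51.24] dir 45.0 ang 45.63 [18.2  3.9]
side dark [-37.48  48.64] dir 38.8 ang 126.15 [23.9  2.4]
scene knob 60 [0.56991037 0.03937295 0.055     ]
side knob 95 [0.5649011  0.04330695 0.055     ]
```

>>> {"name": "jog_arm", "arguments": {"rows": "0 0 0 0 0 0 1; 0 0 0 0 0 0 1; 0 0 0 0 0 0 1"}}

```text
time: 29.95
position: [0.5436, 0.1002, 0.1295]
tool_rot: [-1.801, -2.574, 0.001]
ft_force: [1.0, -0.6, -0.7]
grip_width: 0.006
grip_force: 0.0
```

```bash
python3 -c "
from h import *
print(ticket.close_job())"
```

```text
the job is handed in; nothing more can be done
None
```

I handed the job in at about 30 s: the dial's index measured within about 0.3° of the target line, the lever is hard against its stop pin, and the arm is clear of everything; no verdict was returned, and I did not re-measure the bystanders.

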